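Set out the Gram-stain bottles in their drip cups

ROBOT

A 6-joint arm with a two-finger parallel gripper is mounted at the origin on the work surface. World frame = base frame: x ahead of the robot, y to its left, z up, the work surface at z = 0. Lengths are in m, angles in rad, forces in N, time in s.
With the tool pointing down it reaches from about 0.4 to 0.825 m from the base axis. Payload 7 kg.
Tool frame: the origin (TCP) lies at the very end of the fingers, on their centre line; the grasp point (between the pads) lies 19 mm behind it; z points along the fingers, y is the line along which they close (so a half turn about z gives the same grasp; the last joint's range is limited). The gripper opens to 88 mm and grips with 3 to 60 N. Pads are 19 mm wide; open, the fingers measure 130 mm over their backs; the gripper's body (78 mm by 193 mm) begins 47 mm behind the grasp point.
Start: joints at [1.462, 0.359, 0.012, 0, -1.224, -0.288], TCP at [0.261, 0.623, 0.227] pointing down, gripper open.
Joint ranges: [-3.07, 3.07], [-1.43, 2.12], [-1.02, 1.25], [-3.03, 1.67], [-3.05, -0], [-3.03, 3.03]. Speed limits (rad/s): [2.39, 2.39, 3.01, 3.14, 3.14, 3.14].

INTERFACE

Orientations are given as a unit quaternion [x, y, z, w].
In Python, from workcell import telemetry, vision, workorder, nets gives the robot as it stands.
- The arm moves only by the tool apply_moves, never from a script. Its argument "deltas" is a list of rows, each a list of 5 numbers: the shift along the tool's x, y, z in cm, then the turn about the tool's z in degrees, then the opening, from 0 (shut) to 1 (fully open). A call has 1 to 12 rows; each row is the pose to reach, as a shift and turn from the pose commanded when the call began, along the tool's axes at that moment; what a row does not reach only later rows make up. A row lasts 1/10 s, in which the tool goes at most 50 mm and 8.59 degrees, less where a joint would pass 70% of its speed; a pose out of reach is approached as far as the arm can. A call with a gripper value outside its range is refused whole. The fingers move at their own pace and stop on an object; "squeeze" is the grip in N (left out, the last holds). Time passes only in rows, so rows that repeat a pose let the fingers close. It gives the time, the measured TCP pose, the force, the opening and the grip force at its end, in the units of the state.
- telemetry.get_state(): the state, without advancing time (a new reading comes with each control period).
- vision.grab_frame(name): name is "scene" or "top" or "wrist"; returns the picture (420x560x3 uint8, red, green, blue); there is no depth.
- vision.get_calibration(name): a dict with "camera_matrix" (3x3 intrinsics, pixels), "k1" (the pictures are not rectified: a ray, as slopes to the right and down, at radius r is drawn at 1 + k1 r^2 times it, then the intrinsics apply), "R" (3x3) and "t" (3): a world point X has camera coordinates R X + t; the wrist camera has in their place "hand_eye" (4x4, takes a point from camera to tool coordinates, whose origin is the TCP and whose axes are the flange's). Camera axes: x right, y down, z forward; pixel columns grow to the right and rows downward; lengths in m; the calibration is good to about 2 mm. A picture is of the moment at which its call begins: read the wrist's pose just before it. get_calibration takes no time and is no camera call.
- workorder.finish_job(): hands the job in; it is judged then, once.
Trained networks look in the newest picture that a camera, given by its name, has taken for a name from the list of things; names that differ only in an ending like _2 or _b are one class to them, and where a whole thing is asked for, a point or a joint stands for the part that bears it (a point fixed in the world has none). Each returns a list of dicts, best first, with "conf" (0 to 1); they miss things now and then, are a little off and sometimes report something else, mostly with a low value. They report only what shows in the picture. A call takes as long as a camera call.
- nets.search_frame(camera, query): "location" ([column, row] in pixels, amid what is visible of it).
- nets.pinpoint(camera, query): "location" ([column, row] in pixels: a listed point, or the origin of a listed thing).
The state is a dict: "time": time; "qpos": joint angles; "qvel": joint speeds; "tau": joint torques, N m; "eef_pos": TCP position; "tcp_rot": TCP orientation; "contact_force": force on the tool from outside, world axes, zero at the start; "wrist_torque": the same for the moment, N m; "gripper_width": finger opening in m; "finger_force": force on a finger pad.
Only numpy, scipy, OpenCV 4.12 (cv2) and the standard library are available. Lean on these libraries where they do the work, as an engineer would, in place of code of your own. Each camera call takes 0.05 s, during which the arm holds its last target. There are 200 camera calls.

TASK

Move the four Gram-stain bottles (violet, amber, white and red caps) from the grey supply rack to the staining tray, setting each one down gently and upright in the drip cup of its own colour, so that the row stands in the order of the cups. Keep the bottles upright on the way, and leave the green bottle in the rack and the small brown oil bottle on the bench where they are.

Things in the scene. Friction and masses are not known exactly. Their poses are not given: they have to be found in the camera images.
- bottle_violet_center (a point): Centre (half-way up, 45 mm above its foot) of the loose stain bottle with the deep violet cap; z axis up. Round body, 36 mm in diameter from the foot up to 60 mm, then a shoulder, and a cap 28 mm in diameter from 67 to 87 mm; 90 mm tall in all, about 80 g. It starts upright in any one of the five holes of the grey supply rack, its foot 6 mm above the bench.
- bottle_amber_center (a point): Centre (half-way up, 45 mm above its foot) of the loose stain bottle with the amber yellow cap; z axis up. Round body, 36 mm in diameter from the foot up to 60 mm, then a shoulder, and a cap 28 mm in diameter from 67 to 87 mm; 90 mm tall in all, about 80 g. It starts upright in any one of the five holes of the grey supply rack, its foot 6 mm above the bench.
- bottle_white_center (a point): Centre (half-way up, 45 mm above its foot) of the loose stain bottle with the white cap; z axis up. Round body, 36 mm in diameter from the foot up to 60 mm, then a shoulder, and a cap 28 mm in diameter from 67 to 87 mm; 90 mm tall in all, about 80 g. It starts upright in any one of the five holes of the grey supply rack, its foot 6 mm above the bench.
- bottle_red_center (a point): Centre (half-way up, 45 mm above its foot) of the loose stain bottle with the crimson red cap; z axis up. Round body, 36 mm in diameter from the foot up to 60 mm, then a shoulder, and a cap 28 mm in diameter from 67 to 87 mm; 90 mm tall in all, about 80 g. It starts upright in any one of the five holes of the grey supply rack, its foot 6 mm above the bench.
- bottle_green_center (a point): Centre of the like bottle with the green cap, which is not of the set and stays in the rack. The rack (fixed, 80 x 322 mm) has five 44 mm holes in a row, 62 mm apart, in a plate whose top is 22 mm above the bench; its end cheeks are 34 mm high. Bottles in the row have 26 mm between them, so fingers fit best one on each side of the row.
- cup_violet_floor (a point): Centre of the inner floor of the deep violet drip cup; z axis up. Round open cup, fixed, 54 mm inside, 60 mm outside, its rim 16 mm above this floor, the floor 8 mm above the bench. The four cups stand in a row 68 mm apart, in any order, near one long edge of a fixed steel tray. Beyond them as seen from the robot, from 82 mm off the row, glass slides lie on rails 45 mm above the bench.
- cup_amber_floor (a point): Centre of the inner floor of the amber yellow drip cup; z axis up. Round open cup, fixed, 54 mm inside, 60 mm outside, its rim 16 mm above this floor, the floor 8 mm above the bench. The four cups stand in a row 68 mm apart, in any order, near one long edge of a fixed steel tray. Beyond them as seen from the robot, from 82 mm off the row, glass slides lie on rails 45 mm above the bench.
- cup_white_floor (a point): Centre of the inner floor of the white drip cup; z axis up. Round open cup, fixed, 54 mm inside, 60 mm outside, its rim 16 mm above this floor, the floor 8 mm above the bench. The four cups stand in a row 68 mm apart, in any order, near one long edge of a fixed steel tray. Beyond them as seen from the robot, from 82 mm off the row, glass slides lie on rails 45 mm above the bench.
- cup_red_floor (a point): Centre of the inner floor of the crimson red drip cup; z axis up. Round open cup, fixed, 54 mm inside, 60 mm outside, its rim 16 mm above this floor, the floor 8 mm above the bench. The four cups stand in a row 68 mm apart, in any order, near one long edge of a fixed steel tray. Beyond them as seen from the robot, from 82 mm off the row, glass slides lie on rails 45 mm above the bench.
- oil_center (a point): Centre (29 mm above its underside) of the small brown immersion-oil bottle with a black cap, 28 mm in diameter, 58 mm tall, standing loose on the bench between the rack and the tray. It stays where it is.

How it is judged:
By the outcome, as a careful person would: the job done as asked, in the order asked, and still so for the second after the job is handed in, with the robot touching nothing.
It also fails if it takes over 96 s, if anything falls off the work surface, if the arm or the gripper's body presses on something with over 40 N, if the wrist force passes 120 N, or if a joint passes its speed limit or range.

## Working session

There is one attempt and no reset: what is moved stays moved. The work goes in short steps, Python scripts to look and compute and a tool call to move; the robot and the scene stay as the last step left them, time stands still between calls to the robot, and variables do not carry over. Pictures are saved under pics/ and viewed, at most 14 in all, crops included, and the job is handed in when it is done.

Besides the shell and the picture viewer there is one more tool, called after "Request:" by a JSON object that holds its "fn" and its "kwargs", one argument or row to a line. apply_moves: Moves the arm, as the interface text tells. Its arguments: {"type":"object","properties":{"deltas":{"type":"array","items":{"type":"array","items":{"type":"number"}}},"squeeze":{"type":"number"}},"required":["deltas"]}

```bash
mkdir -p pics && cat > h.py <<'E'
import numpy as np, cv2
from workcell import telemetry, vision, workorder, nets
from scipy.spatial.transform import Rotation as Rn
def ray(cam,px,state=None):
    c=vision.get_calibration(cam);K=np.array(c["camera_matrix"])
    d=np.array([(px[0]-K[0,2])/K[0,0],(px[1]-K[1,2])/K[1,1]]);u=d.copy()
    for _ in range(20): u=d/(1+c["k1"]*(u@u))
    v=np.array([u[0],u[1],1.])
    if "R" in c:
        R=np.array(c["R"]);return -R.T@np.array(c["t"]),R.T@v
    H=np.array(c["hand_eye"]);Rt=Rn.from_quat(state["tcp_rot"]).as_matrix()
    return np.array(state["eef_pos"])+Rt@H[:3,3],Rt@H[:3,:3]@v
def at(cam,px,z,state=None):
    o,d=ray(cam,px,state);return o+d*(z-o[2])/d[2]
E
python3 - <<'E'
from h import *
s=telemetry.get_state();print(s["time"],s["eef_pos"],s["tcp_rot"],s["contact_force"])
for c in ["top","scene"]:
    cv2.imwrite(f"pics/{c}0.png",vision.grab_frame(c)[:,:,::-1])
    for n in ["violet","amber","white","red","green"]:
        for q,z in [(f"bottle_{n}_center",.051),(f"cup_{n}_floor",.008)]:
            if "cup_green" in q: continue
            for r in nets.pinpoint(c,q)[:2]:
                print(c,q,round(r["conf"],2),np.round(r["location"]),np.round(at(c,r["location"],z),3))
    for r in nets.pinpoint(c,"oil_center")[:1]: print(c,"oil",r["conf"],np.round(r["location"]),np.round(at(c,r["location"],.029),3))
E
```

```text
0.0 [0.26068749 0.62211944 0.2256106 ] [ 9.80369804e-01 -1.97165871e-01 -1.00377371e-04  8.10693856e-04] [ 1.35825718 -0.12538847 -0.20421354]
top bottle_violet_center 0.61 [334. 260.] [ 0.471 -0.122  0.051]
top bottle_violet_center 0.33 [169. 243.] [0.452 0.264 0.051]
top cup_violet_floor 0.74 [225. 237.] [0.49  0.144 0.008]
top cup_violet_floor 0.67 [143. 242.] [0.448 0.341 0.008]
top bottle_amber_center 0.55 [362. 260.] [ 0.481 -0.187  0.051]
top bottle_amber_center 0.19 [169. 237.] [0.464 0.267 0.051]
top cup_amber_floor 0.94 [198. 236.] [0.483 0.211 0.008]
top bottle_white_center 0.78 [387. 268.] [ 0.469 -0.245  0.051]
top cup_white_floor 0.76 [173. 237.] [0.472 0.272 0.008]
top bottle_red_center 0.86 [440. 279.] [ 0.464 -0.367  0.051]
top bottle_red_center 0.42 [170. 239.] [0.461 0.264 0.051]
top cup_red_floor 0.68 [224. 232.] [0.502 0.148 0.008]
top cup_red_floor 0.39 [172. 238.] [0.468 0.272 0.008]
top bottle_green_center 0.6 [416. 275.] [ 0.465 -0.311  0.051]
top bottle_green_center 0.47 [442. 279.] [ 0.465 -0.372  0.051]
scene bottle_violet_center 0.6 [236. 180.] [ 0.469 -0.123  0.051]
scene cup_violet_floor 0.58 [444. 216.] [0.448 0.351 0.008]
scene bottle_amber_center 0.71 [214. 180.] [ 0.48  -0.173  0.051]
scene cup_amber_floor 0.59 [384. 215.] [0.472 0.22  0.008]
scene bottle_white_center 0.88 [184. 174.] [ 0.471 -0.25   0.051]
scene cup_white_floor 0.77 [413. 218.] [0.467 0.284 0.008]
scene bottle_red_center 0.64 [140. 165.] [ 0.458 -0.373  0.051]
scene cup_red_floor 0.63 [351. 218.] [0.498 0.147 0.008]
scene cup_red_floor 0.62 [411. 219.] [0.472 0.277 0.008]
scene bottle_green_center 0.72 [161. 170.] [ 0.466 -0.314  0.051]
scene oil 0.86 [270. 237.] [ 0.624 -0.008  0.029]
```

View pics/top0.png

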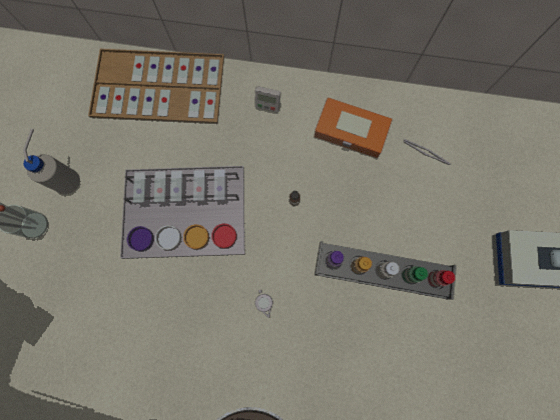

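View pics/scene0.png

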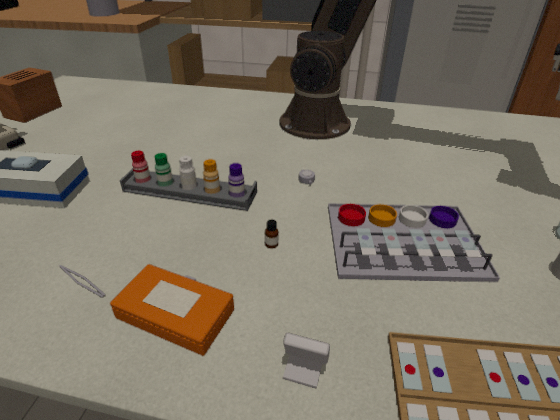

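The violet, white, amber and red cups run left to right at about (140,238), (168,238), (196,237) and (224,236) in the top view. The rack caps run violet (336,258), amber (363,264), white (390,269), green (417,274), red (446,278). The oil bottle is at (295,198).

```bash
python3 - <<'E'
from h import *
c=vision.get_calibration("wrist");print(np.round(c["hand_eye"],3),np.round(c["camera_matrix"],1))
cups=dict(v=(140,238),w=(168,238),a=(196,237),r=(224,236))
C=np.array([at("top",p,.02)[:2] for p in cups.values()]);print(C.round(3))
B=np.array([at("top",p,.09)[:2] for p in [(336,258),(363,264),(390,269),(417,274),(446,278)]]);print(B.round(3))
for P in (C,B): d=P[-1]-P[0];print(np.degrees(np.arctan2(d[1],d[0])),np.linalg.norm(d))
print(at("top",(295,198),.03))
E
```

```text
[[-0.    -0.962 -0.275  0.074]
 [ 1.    -0.    -0.001 -0.001]
 [ 0.001 -0.275  0.962 -0.16 ]
 [ 0.     0.     0.     1.   ]] [[340.5   0.  278.1]
 [  0.  340.5 209.5]
 [  0.    0.    1. ]]
[[0.455 0.345]
 [0.466 0.278]
 [0.478 0.211]
 [0.491 0.145]]
[[ 0.471 -0.122]
 [ 0.467 -0.182]
 [ 0.465 -0.242]
 [ 0.463 -0.301]
 [ 0.464 -0.365]]
-79.94002478901459 0.20360566205789454
-91.6282531219819 0.24267613369273414
[ 0.60857343 -0.01183459  0.03      ]
```

Request:
{"fn": "apply_moves", "kwargs": {
  "deltas": [
    [34.3,26.5,-2,57.2,1],
    [34.3,26.5,-2,57.2,1],
    [34.3,26.5,-2,57.2,1],
    [34.3,26.5,-2,57.2,1],
    [34.3,26.5,-2,57.2,1],
    [34.3,26.5,-2,57.2,1],
    [34.3,26.5,-2,57.2,1],
    [34.3,26.5,-2,57.2,1],
    [34.3,26.5,-2,57.2,1],
    [34.3,26.5,-2,57.2,1],
    [34.3,26.5,-2,57.2,1],
    [34.3,26.5,-2,57.2,1]
  ]
}}

```text
time: 2.3
eef_pos: [0.4746, 0.246, 0.2466]
tcp_rot: [0.766, -0.642, -0.0, -0.0]
contact_force: [1.4, 0.1, -0.1]
gripper_width: 0.0877
finger_force: 0.0
```

```bash
cat >> h.py <<'E'
def look(name,qs):
    s=telemetry.get_state();im=vision.grab_frame("wrist");cv2.imwrite(f"pics/{name}.png",im[:,:,::-1])
    Rt=Rn.from_quat(s["tcp_rot"]).as_matrix()
    print("t",s["time"],"tcp",np.round(s["eef_pos"],4),"yaw",np.degrees(np.arctan2(Rt[1,0],Rt[0,0])).round(2),"zaxis",Rt[:,2].round(3))
    for q,z in qs:
        for r in nets.pinpoint("wrist",q)[:2]:
            print(q,round(r["conf"],2),np.round(r["location"]),np.round(at("wrist",r["location"],z,s)[:2],4))
    return s,im
E
python3 - <<'E'
from h import *
look("cups",[(f"cup_{n}_floor",.008) for n in ["violet","white","amber","red"]])
E
```

```text
t 2.3 tcp [0.4746 0.246  0.2466] yaw -79.93 zaxis [ 0.  0. -1.]
cup_violet_floor 0.55 [277. 259.] [0.458  0.3516]
cup_white_floor 0.83 [285. 202.] [0.4618 0.2756]
cup_amber_floor 0.85 [282. 148.] [0.4775 0.2126]
cup_amber_floor 0.68 [280.  86.] [0.4907 0.1468]
cup_red_floor 0.82 [276.  83.] [0.4955 0.1446]
```

View pics/cups.png

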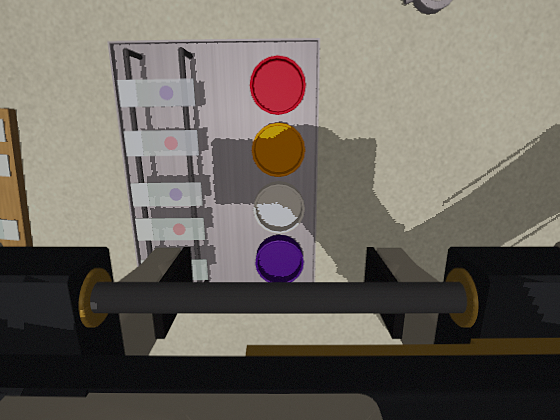

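The wrist view shows the cup rims at red (278,85), amber (278,149), white (278.5,207) and violet (279.5,260).

Request:
{"fn": "apply_moves", "kwargs": {
  "deltas": [
    [43.8,8.5,0,11.7,1],
    [43.8,8.5,0,11.7,1],
    [43.8,8.5,0,11.7,1],
    [43.8,8.5,0,11.7,1],
    [43.8,8.5,0,11.7,1],
    [43.8,8.5,0,11.7,1],
    [43.8,8.5,0,11.7,1],
    [43.8,8.5,0,11.7,1],
    [43.8,8.5,0,11.7,1],
    [43.8,8.5,0,11.7,1],
    [43.8,8.5,0,11.7,1],
    [43.8,8.5,0,11.7,1]
  ]
}}

```text
time: 3.75
eef_pos: [0.4678, -0.1998, 0.2465]
tcp_rot: [-0.697, 0.717, 0.0, 0.0]
contact_force: [0.1, 0.0, -0.5]
gripper_width: 0.0877
finger_force: 0.0
```

```bash
python3 - <<'E'
from h import *
look("rack",[(f"bottle_{n}_center",.051) for n in ["violet","amber","white","green","red"]])
c=Rn.from_euler("z",0)
s0=dict(eef_pos=[.4746,.246,.2466],tcp_rot=[.766,-.642,0,0])
P=np.array([at("wrist",p,.024,s0)[:2] for p in [(279.5,260),(278.5,207),(278,149),(278,85)]])
d=P[-1]-P[0];u=d/np.linalg.norm(d);print("cups",P.round(4),np.linalg.norm(d),np.degrees(np.arctan2(u[1],u[0])))
print((P.mean(0)+np.outer([-.102,-.034,.034,.102],u)).round(4))
E
```

```text
t 3.75 tcp [ 0.4678 -0.1998  0.2465] yaw -91.6 zaxis [-0.  0. -1.]
bottle_violet_center 0.68 [274. 250.] [ 0.4745 -0.1239]
bottle_amber_center 0.84 [274. 197.] [ 0.4726 -0.1846]
bottle_white_center 0.74 [275. 139.] [ 0.4702 -0.2462]
bottle_green_center 0.59 [272.  75.] [ 0.4716 -0.3078]
bottle_red_center 0.57 [274.   7.] [ 0.4677 -0.3671]
cups [[0.456  0.345 ]
 [0.4689 0.2791]
 [0.4811 0.2133]
 [0.4928 0.1471]] 0.20133166141268813 -79.44391585024131
[[0.456  0.3464]
 [0.4685 0.2795]
 [0.4809 0.2127]
 [0.4934 0.1458]]
```

View pics/rack.png

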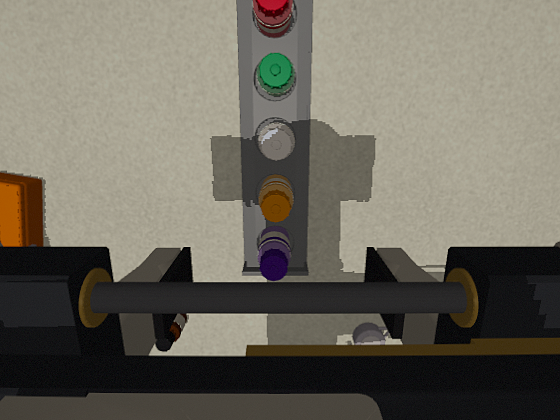

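The cap row shows violet (274,263), amber (275,205), white (276,140), green (275,70) and red (272,8). The networks agree with this. I'll grasp violet first.

Request:
{"fn": "apply_moves", "kwargs": {
  "deltas": [
    [-4,-0.2,4,0,1],
    [-7.8,-0.35,7,0,1],
    [-7.8,-0.35,11,0,1],
    [-7.8,-0.35,15,0,1],
    [-7.8,-0.35,18,0,1],
    [-7.8,-0.35,20,0,1],
    [-7.8,-0.35,21,0,1],
    [-7.8,-0.35,21,0,0.3],
    [-7.8,-0.35,21,0,0.3],
    [-7.8,-0.35,21,0,0.3],
    [-7.8,-0.35,21,0,0.3],
    [-7.8,-0.35,21,0,0.3]
  ],
  "squeeze": 15
}}

```text
time: 5.25
eef_pos: [0.4739, -0.1227, 0.0373]
tcp_rot: [-0.697, 0.717, -0.0, 0.001]
contact_force: [0.3, 0.2, -0.1]
gripper_width: 0.0529
finger_force: 0.0
```

Request:
{"fn": "apply_moves", "kwargs": {
  "deltas": [
    [0,0,0,0,0.3],
    [0,0,0,0,0.3],
    [0,0,0,0,0.3],
    [0,0,0,0,0.3],
    [0,0,-1,0,0.3],
    [0,0,-3,0,0.3],
    [0,0,-6,0,0.3],
    [0,0,-9,0,0.3],
    [0,0,-11,0,0.3],
    [0,0,-12,0,0.3],
    [0,0,-12,0,0.3]
  ]
}}

```text
time: 6.35
eef_pos: [0.4739, -0.1226, 0.1579]
tcp_rot: [-0.697, 0.717, -0.001, 0.001]
contact_force: [0.2, -0.4, -0.7]
gripper_width: 0.0356
finger_force: 15.0
```

Request:
{"fn": "apply_moves", "kwargs": {
  "deltas": [
    [-3,0.2,0,-1,0.3],
    [-7,0.5,0,-2,0.3],
    [-11.5,0.8,0,-3,0.3],
    [-16,1.1,0,-4,0.3],
    [-20.5,1.4,0,-5,0.3],
    [-25,1.7,0,-6.5,0.3],
    [-29.5,2,0,-8,0.3],
    [-34,2.3,0,-9,0.3],
    [-38.5,2.6,0,-10,0.3],
    [-42.5,2.9,0,-11,0.3],
    [-45.5,3.1,0,-11.9,0.3],
    [-46.8,3.15,0,-11.9,0.3]
  ]
}}

```text
time: 7.55
eef_pos: [0.4544, 0.348, 0.1545]
tcp_rot: [0.768, -0.64, 0.0, 0.001]
contact_force: [0.3, 0.2, -0.8]
gripper_width: 0.0357
finger_force: 15.0
```

Request:
{"fn": "apply_moves", "kwargs": {
  "deltas": [
    [0,0,0,0,0.3],
    [0,0,2,0,0.3],
    [0,0,5,0,0.3],
    [0,0,8,0,0.3],
    [0,0,9.5,0,0.3],
    [0,0,10.5,0,0.3],
    [0,0,11,0,0.3],
    [0,0,11.3,0,0.3],
    [0,0,11.5,0,0.3],
    [0,0,11.5,0,0.3]
  ]
}}

```text
time: 8.55
eef_pos: [0.4555, 0.3462, 0.042]
tcp_rot: [0.768, -0.641, -0.0, -0.0]
contact_force: [-0.0, 1.2, -0.6]
gripper_width: 0.0357
finger_force: 15.0
```

```bash
python3 - <<'E'
from h import *
s,im=look("v1",[])
E
```

```text
t 8.55 tcp [0.4555 0.3462 0.042 ] yaw -79.74 zaxis [ 0.001  0.001 -1.   ]
```

View pics/v1.png

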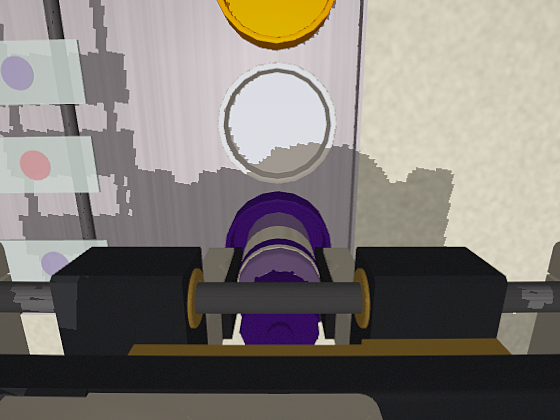

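The wrist view shows the violet bottle centred in the violet cup at about (279,245), with the white rim at (277,122). I'll lower the last 2–3 mm, release and rise.

Request:
{"fn": "apply_moves", "kwargs": {
  "deltas": [
    [0,0,0.1,0,0.3],
    [0,0,0.2,0,0.3],
    [0,0,0.25,0,0.3],
    [0,0,0.25,0,0.3]
  ]
}}

```text
time: 9.0
eef_pos: [0.4552, 0.346, 0.039]
tcp_rot: [0.768, -0.641, -0.0, 0.0]
contact_force: [-0.6, 0.2, -0.5]
gripper_width: 0.0357
finger_force: 15.0
```

```bash
python3 - <<'E'
from h import *
s0=dict(eef_pos=[.4555,.3462,.042],tcp_rot=[.768,-.641,0,0])
print("white",at("wrist",(277,122),.024,s0))
print("tau",telemetry.get_state()["contact_force"],telemetry.get_state()["eef_pos"])
E
```

```text
white [0.46896378 0.27924521 0.024     ]
tau [-0.64911464  0.16665431 -0.48623752] [0.45521098 0.34602342 0.03903156]
```

Request:
{"fn": "apply_moves", "kwargs": {
  "deltas": [
    [0,0,0.05,0,0.3],
    [0,0,0.1,0,0.3],
    [0,0,0.1,0,0.3]
  ]
}}

```text
time: 9.3
eef_pos: [0.4554, 0.3462, 0.0387]
tcp_rot: [0.768, -0.641, 0.0, -0.0]
contact_force: [-1.3, -0.9, 5.8]
gripper_width: 0.0355
finger_force: 15.0
```

Request:
{"fn": "apply_moves", "kwargs": {
  "deltas": [
    [0,0,0,0,0.75],
    [0,0,0,0,0.75],
    [0,0,0,0,0.75],
    [0,0,0,0,0.75],
    [0,0,0,0,0.75],
    [0,0,-1.5,0,0.75],
    [0,0,-4,0,0.75],
    [0,0,-8,0,1],
    [0,0,-12,0,1],
    [0,0,-16,0,1],
    [0,0,-18,0,1],
    [0,0,-18,0,1]
  ]
}}

```text
time: 10.5
eef_pos: [0.4565, 0.3473, 0.2219]
tcp_rot: [0.768, -0.641, 0.0, -0.003]
contact_force: [0.3, 0.7, 0.4]
gripper_width: 0.0874
finger_force: 0.0
```

```bash
python3 - <<'E'
from h import *
s,im=look("v2",[("bottle_violet_center",.053)])
E
```

```text
t 10.5 tcp [0.4565 0.3473 0.2219] yaw -79.71 zaxis [ 0.004  0.005 -1.   ]
bottle_violet_center 0.69 [281. 191.] [0.4548 0.3498]
```

View pics/v2.png

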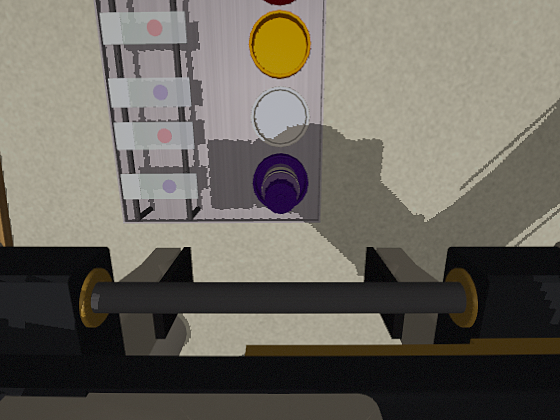

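The violet bottle stands upright in its cup (cap at (281,195), ring centred at (281,183)). Next is amber.

Request:
{"fn": "apply_moves", "kwargs": {
  "deltas": [
    [52.5,7.85,0,11.7,1],
    [52.5,7.85,0,11.7,1],
    [52.5,7.85,0,11.7,1],
    [52.5,7.85,0,11.7,1],
    [52.5,7.85,0,11.7,1],
    [52.5,7.85,0,11.7,1],
    [52.5,7.85,0,11.7,1],
    [52.5,7.85,0,11.7,1],
    [52.5,7.85,0,11.7,1],
    [52.5,7.85,0,11.7,1],
    [52.5,7.85,0,11.7,1],
    [52.5,7.85,0,11.7,1]
  ]
}}

```text
time: 11.8
eef_pos: [0.4704, -0.1876, 0.2161]
tcp_rot: [-0.697, 0.717, 0.001, -0.001]
contact_force: [-0.5, -0.0, 0.1]
gripper_width: 0.0876
finger_force: 0.0
```

Request:
{"fn": "apply_moves", "kwargs": {
  "deltas": [
    [0,0,0,0,1]
  ]
}}

```text
time: 11.9
eef_pos: [0.4706, -0.1852, 0.2165]
tcp_rot: [-0.697, 0.717, 0.001, -0.001]
contact_force: [-0.5, 0.3, -0.1]
gripper_width: 0.0875
finger_force: 0.0
```

Request:
{"fn": "apply_moves", "kwargs": {
  "deltas": [
    [0,-0.1,4,0,1],
    [0,-0.1,8,0,1],
    [0,-0.1,12,0,1],
    [0,-0.1,15,0,1],
    [0,-0.1,17,0,1],
    [0,-0.1,18,0,1],
    [0,-0.1,18,0,0.3],
    [0,-0.1,18,0,0.3],
    [0,-0.1,18,0,0.3],
    [0,-0.1,18,0,0.3],
    [0,-0.1,18,0,0.3],
    [0,-0.1,18,0,0.3]
  ]
}}

```text
time: 13.1
eef_pos: [0.4728, -0.1846, 0.0385]
tcp_rot: [-0.698, 0.716, -0.0, 0.0]
contact_force: [0.3, 0.4, -0.0]
gripper_width: 0.0451
finger_force: 0.0
```

Request:
{"fn": "apply_moves", "kwargs": {
  "deltas": [
    [0,0,0,0,0.3],
    [0,0,0,0,0.3],
    [0,0,0,0,0.3],
    [0,0,0,0,0.3]
  ]
}}

```text
time: 13.5
eef_pos: [0.4725, -0.1846, 0.0382]
tcp_rot: [-0.698, 0.716, 0.0, -0.0]
contact_force: [-1.6, 0.1, 3.5]
gripper_width: 0.0354
finger_force: 15.0
```

Request:
{"fn": "apply_moves", "kwargs": {
  "deltas": [
    [0,0,-1,0,0.3],
    [0,0,-3,0,0.3],
    [0,0,-6,0,0.3],
    [0,0,-9,0,0.3],
    [0,0,-11,0,0.3],
    [0,0,-11.5,0,0.3]
  ]
}}

```text
time: 14.1
eef_pos: [0.474, -0.1847, 0.1561]
tcp_rot: [-0.698, 0.716, -0.002, 0.002]
contact_force: [0.1, 0.2, -0.5]
gripper_width: 0.0357
finger_force: 15.0
```

Request:
{"fn": "apply_moves", "kwargs": {
  "deltas": [
    [-3,0,0,-1,0.3],
    [-7,0.05,0,-2,0.3],
    [-11.5,0.1,0,-3.5,0.3],
    [-16,0.1,0,-5,0.3],
    [-20.5,0.1,0,-6.5,0.3],
    [-25,0.15,0,-8,0.3],
    [-29.5,0.2,0,-9.5,0.3],
    [-34,0.2,0,-11,0.3],
    [-37.5,0.2,0,-11.7,0.3],
    [-39,0.25,0,-11.7,0.3],
    [-39.7,0.25,0,-11.7,0.3],
    [-39.7,0.25,0,-11.7,0.3]
  ]
}}

```text
time: 15.3
eef_pos: [0.4797, 0.2123, 0.1525]
tcp_rot: [0.768, -0.641, -0.0, 0.001]
contact_force: [-0.0, -0.0, -1.5]
gripper_width: 0.0356
finger_force: 15.0
```

Request:
{"fn": "apply_moves", "kwargs": {
  "deltas": [
    [0,0,2,0,0.3],
    [0,0,5,0,0.3],
    [0,0,8,0,0.3],
    [0,0,9.5,0,0.3],
    [0,0,10.3,0,0.3],
    [0,0,10.7,0,0.3],
    [0,0,10.9,0,0.3],
    [0,0,11,0,0.3],
    [0,0,11,0,0.3]
  ]
}}

```text
time: 16.2
eef_pos: [0.4803, 0.2126, 0.0437]
tcp_rot: [0.768, -0.641, 0.0, -0.001]
contact_force: [0.3, 0.1, -0.9]
gripper_width: 0.0356
finger_force: 15.0
```

```bash
python3 - <<'E'
from h import *
s,im=look("a1",[])
E
```

```text
t 16.2 tcp [0.4803 0.2126 0.0437] yaw -79.74 zaxis [ 0.001  0.001 -1.   ]
```

View pics/a1.png

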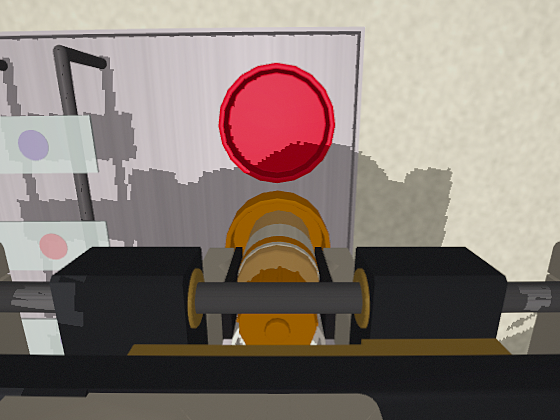

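The amber bottle is centred in the amber cup at about (279,240), and the red rim is at (277,122). I'll lower it to contact.

Request:
{"fn": "apply_moves", "kwargs": {
  "deltas": [
    [0,0,0.1,0,0.3],
    [0,0,0.2,0,0.3],
    [0,0,0.25,0,0.3],
    [0,0,0.3,0,0.3],
    [0,0,0.3,0,0.3]
  ]
}}

```text
time: 16.75
eef_pos: [0.48, 0.2124, 0.0402]
tcp_rot: [0.768, -0.641, 0.0, 0.0]
contact_force: [-0.9, -0.1, 2.0]
gripper_width: 0.0355
finger_force: 15.0
```

Request:
{"fn": "apply_moves", "kwargs": {
  "deltas": [
    [0,0,0.05,0,0.75],
    [0,0,0.05,0,0.75],
    [0,0,0.05,0,0.75],
    [0,0,0.05,0,0.75],
    [0,0,0,0,0.75],
    [0,0,-1.5,0,0.75],
    [0,0,-4,0,0.75],
    [0,0,-8,0,1],
    [0,0,-12,0,1],
    [0,0,-16,0,1],
    [0,0,-18,0,1],
    [0,0,-18,0,1]
  ]
}}

```text
time: 17.95
eef_pos: [0.4815, 0.2134, 0.2238]
tcp_rot: [0.768, -0.641, 0.001, -0.003]
contact_force: [-0.3, 0.3, -0.3]
gripper_width: 0.0875
finger_force: 0.0
```

Request:
{"fn": "apply_moves", "kwargs": {
  "deltas": [
    [45,9.1,0,11.7,1],
    [45,9.1,0,11.7,1],
    [45,9.1,0,11.7,1],
    [45,9.1,0,11.7,1],
    [45,9.1,0,11.7,1],
    [45,9.1,0,11.7,1],
    [45,9.1,0,11.7,1],
    [45,9.1,0,11.7,1],
    [45,9.1,0,11.7,1],
    [45,9.1,0,11.7,1],
    [45,9.1,0,11.7,1],
    [45,9.1,0,11.7,1]
  ]
}}

```text
time: 19.15
eef_pos: [0.4702, -0.2463, 0.2193]
tcp_rot: [-0.698, 0.716, 0.001, -0.0]
contact_force: [0.9, -0.3, -0.5]
gripper_width: 0.0875
finger_force: 0.0
```

```bash
python3 - <<'E'
from h import *
look("w0",[(f"bottle_{n}_center",.051) for n in ["white","green","red"]])
E
```

```text
t 19.15 tcp [ 0.4702 -0.2463  0.2193] yaw -91.48 zaxis [-0.001  0.    -1.   ]
bottle_white_center 0.76 [281. 187.] [ 0.4679 -0.2482]
bottle_green_center 0.93 [279. 125.] [ 0.4681 -0.3077]
bottle_red_center 0.76 [277.  56.] [ 0.4682 -0.3677]
```

View pics/w0.png

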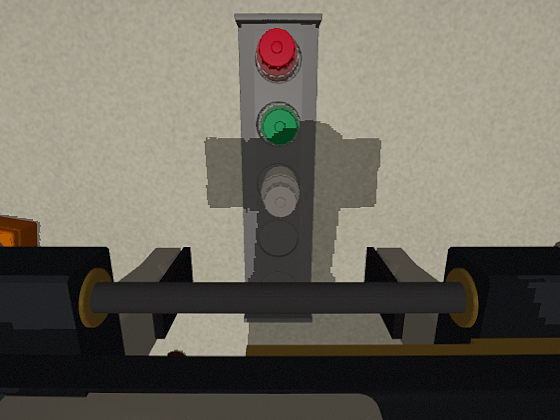

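White is at (280,190), green at (279,125) and red at (277,55) in the rack. White lies about 1 mm from the tool axis, so I'll go down.

Request:
{"fn": "apply_moves", "kwargs": {
  "deltas": [
    [0.1,0.1,4,0,1],
    [0.1,0.1,8,0,1],
    [0.1,0.1,12,0,1],
    [0.1,0.1,15,0,1],
    [0.1,0.1,17,0,1],
    [0.1,0.1,18.2,0,1],
    [0.1,0.1,18.2,0,0.3],
    [0.1,0.1,18.2,0,0.3],
    [0.1,0.1,18.2,0,0.3],
    [0.1,0.1,18.2,0,0.3],
    [0.1,0.1,18.2,0,0.3],
    [0.1,0.1,18.2,0,0.3]
  ]
}}

```text
time: 20.55
eef_pos: [0.4698, -0.2477, 0.0385]
tcp_rot: [-0.698, 0.716, -0.0, 0.0]
contact_force: [0.4, -0.6, -0.5]
gripper_width: 0.0451
finger_force: 0.0
```

Request:
{"fn": "apply_moves", "kwargs": {
  "deltas": [
    [0,0,0,0,0.3],
    [0,0,0,0,0.3],
    [0,0,0,0,0.3],
    [0,0,0,0,0.3]
  ]
}}

```text
time: 20.95
eef_pos: [0.4696, -0.2477, 0.0382]
tcp_rot: [-0.698, 0.716, -0.0, -0.0]
contact_force: [-0.2, -0.4, 4.2]
gripper_width: 0.0353
finger_force: 15.0
```

Request:
{"fn": "apply_moves", "kwargs": {
  "deltas": [
    [0,0,-1,0,0.3],
    [0,0,-3,0,0.3],
    [0,0,-6,0,0.3],
    [0,0,-9,0,0.3],
    [0,0,-12,0,0.3],
    [0,0,-14,0,0.3],
    [0,0,-14,0,0.3]
  ]
}}

```text
time: 21.65
eef_pos: [0.4714, -0.2481, 0.1819]
tcp_rot: [-0.698, 0.716, -0.003, 0.002]
contact_force: [0.4, 0.5, -1.5]
gripper_width: 0.0353
finger_force: 15.0
```

Request:
{"fn": "apply_moves", "kwargs": {
  "deltas": [
    [-3,0.1,0,-1,0.3],
    [-7.5,0.2,0,-2,0.3],
    [-12,0.3,0,-3,0.3],
    [-16.5,0.5,0,-4,0.3],
    [-21,0.6,0,-5,0.3],
    [-25.5,0.7,0,-6,0.3],
    [-30,0.8,0,-7,0.3],
    [-34.5,1,0,-8,0.3],
    [-39,1.1,0,-9,0.3],
    [-43.5,1.2,0,-10,0.3],
    [-48,1.4,0,-11,0.3],
    [-51,1.5,0,-11.7,0.3]
  ]
}}

```text
time: 22.85
eef_pos: [0.4668, 0.2651, 0.1776]
tcp_rot: [0.768, -0.64, -0.0, 0.0]
contact_force: [0.6, -0.4, -0.6]
gripper_width: 0.0353
finger_force: 15.0
```

Request:
{"fn": "apply_moves", "kwargs": {
  "deltas": [
    [-1.2,-0.3,0,0,0.3],
    [-1.6,-0.3,0,0,0.3],
    [-1.6,-0.3,0,0,0.3],
    [-1.6,-0.3,0,0,0.3]
  ]
}}

```text
time: 23.25
eef_pos: [0.4673, 0.2776, 0.178]
tcp_rot: [0.767, -0.641, -0.0, 0.0]
contact_force: [0.3, -0.7, -1.3]
gripper_width: 0.0358
finger_force: 15.0
```

Request:
{"fn": "apply_moves", "kwargs": {
  "deltas": [
    [-0.1,-0.1,2,0,0.3],
    [-0.1,-0.1,5,0,0.3],
    [-0.1,-0.1,8,0,0.3],
    [-0.1,-0.1,10.5,0,0.3],
    [-0.1,-0.1,12.2,0,0.3],
    [-0.1,-0.1,13,0,0.3],
    [-0.1,-0.1,13.3,0,0.3],
    [-0.1,-0.1,13.4,0,0.3],
    [-0.1,-0.1,13.4,0,0.3]
  ]
}}

```text
time: 24.15
eef_pos: [0.4688, 0.2802, 0.0449]
tcp_rot: [0.767, -0.641, 0.0, -0.001]
contact_force: [0.6, 0.7, -1.1]
gripper_width: 0.0353
finger_force: 15.0
```

```bash
python3 - <<'E'
from h import *
s,im=look("w1",[])
E
```

```text
t 24.15 tcp [0.4688 0.2802 0.0449] yaw -79.75 zaxis [ 0.001  0.001 -1.   ]
```

View pics/w1.png

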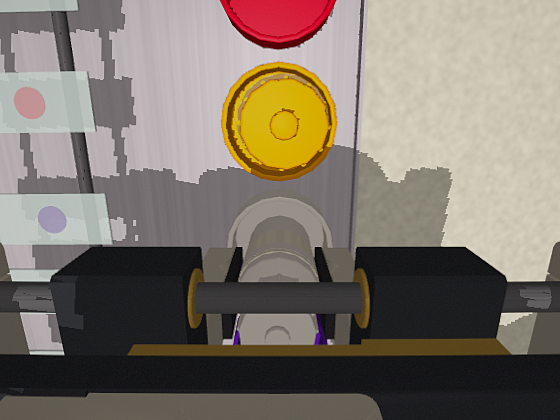

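The white bottle sits in the white cup at about (280,240), and the amber bottle stands upright at (282,122). I'll lower the rest of the way.

Request:
{"fn": "apply_moves", "kwargs": {
  "deltas": [
    [0,0,0.1,0,0.3],
    [0,0,0.2,0,0.3],
    [0,0,0.3,0,0.3],
    [0,0,0.35,0,0.3],
    [0,0,0.4,0,0.3],
    [0,0,0.4,0,0.3]
  ]
}}

```text
time: 24.8
eef_pos: [0.4683, 0.2801, 0.0402]
tcp_rot: [0.768, -0.641, 0.0, 0.0]
contact_force: [-1.8, -1.0, 2.7]
gripper_width: 0.0354
finger_force: 15.0
```

Request:
{"fn": "apply_moves", "kwargs": {
  "deltas": [
    [0,0,0.05,0,0.75],
    [0,0,0.05,0,0.75],
    [0,0,0.05,0,0.75],
    [0,0,0.05,0,0.75],
    [0,0,0,0,0.75],
    [0,0,-1.5,0,0.75],
    [0,0,-4,0,0.75],
    [0,0,-8,0,1],
    [0,0,-12,0,1],
    [0,0,-16,0,1],
    [0,0,-18,0,1],
    [0,0,-18,0,1]
  ]
}}

```text
time: 26.0
eef_pos: [0.4697, 0.2812, 0.2239]
tcp_rot: [0.768, -0.641, 0.0, -0.003]
contact_force: [-0.2, 0.5, 0.2]
gripper_width: 0.0872
finger_force: 0.0
```

Request:
{"fn": "apply_moves", "kwargs": {
  "deltas": [
    [55,10,0,11.7,1],
    [55,10,0,11.7,1],
    [55,10,0,11.7,1],
    [55,10,0,11.7,1],
    [55,10,0,11.7,1],
    [55,10,0,11.7,1],
    [55,10,0,11.7,1],
    [55,10,0,11.7,1],
    [55,10,0,11.7,1],
    [55,10,0,11.7,1],
    [55,10,0,11.7,1],
    [55,10,0,11.7,1]
  ]
}}

```text
time: 27.2
eef_pos: [0.4668, -0.283, 0.2186]
tcp_rot: [-0.697, 0.717, 0.001, -0.001]
contact_force: [-0.6, 0.5, -0.4]
gripper_width: 0.0872
finger_force: 0.0
```

Request:
{"fn": "apply_moves", "kwargs": {
  "deltas": [
    [0,0,0,0,1],
    [0,0,0,0,1]
  ]
}}

```text
time: 27.4
eef_pos: [0.4675, -0.2786, 0.2193]
tcp_rot: [-0.698, 0.716, 0.001, -0.0]
contact_force: [0.2, -1.0, 0.6]
gripper_width: 0.0877
finger_force: 0.0
```

```bash
python3 - <<'E'
from h import *
look("r0",[(f"bottle_{n}_center",.051) for n in ["green","red"]])
E
```

```text
t 27.4 tcp [ 0.4675 -0.2786  0.2193] yaw -91.48 zaxis [-0.001  0.001 -1.   ]
bottle_green_center 0.7 [279. 159.] [ 0.4664 -0.3076]
bottle_red_center 0.78 [275.  92.] [ 0.4687 -0.3694]
```

Request:
{"fn": "apply_moves", "kwargs": {
  "deltas": [
    [5,-0.2,0,0,1],
    [9,-0.3,2,0,1],
    [9,-0.3,6,0,1],
    [9,-0.3,10,0,1],
    [9,-0.3,14,0,1],
    [9,-0.3,17,0,1],
    [9,-0.3,18.2,0,1],
    [9,-0.3,18.2,0,0.3],
    [9,-0.3,18.2,0,0.3],
    [9,-0.3,18.2,0,0.3],
    [9,-0.3,18.2,0,0.3],
    [9,-0.3,18.2,0,0.3]
  ]
}}

```text
time: 28.75
eef_pos: [0.4693, -0.3693, 0.0392]
tcp_rot: [-0.698, 0.716, -0.001, 0.0]
contact_force: [0.3, 0.7, -0.1]
gripper_width: 0.0533
finger_force: 0.0
```

Request:
{"fn": "apply_moves", "kwargs": {
  "deltas": [
    [0,0,0,0,0.3],
    [0,0,0,0,0.3],
    [0,0,0,0,0.3],
    [0,0,0,0,0.3],
    [0,0,0,0,0.3]
  ]
}}

```text
time: 29.25
eef_pos: [0.4686, -0.3692, 0.0383]
tcp_rot: [-0.698, 0.716, -0.0, -0.0]
contact_force: [-1.1, 0.3, 3.7]
gripper_width: 0.0352
finger_force: 15.0
```

Request:
{"fn": "apply_moves", "kwargs": {
  "deltas": [
    [0,0,-1,0,0.3],
    [0,0,-3,0,0.3],
    [0,0,-6,0,0.3],
    [0,0,-9,0,0.3],
    [0,0,-12,0,0.3],
    [0,0,-14,0,0.3],
    [0,0,-14,0,0.3]
  ]
}}

```text
time: 29.95
eef_pos: [0.4703, -0.3699, 0.1821]
tcp_rot: [-0.698, 0.716, -0.003, 0.001]
contact_force: [0.1, 0.5, -0.5]
gripper_width: 0.0356
finger_force: 15.0
```

Request:
{"fn": "apply_moves", "kwargs": {
  "deltas": [
    [-3,-0.1,0,-1,0.3],
    [-7.5,-0.2,0,-2,0.3],
    [-12,-0.3,0,-3,0.3],
    [-16.5,-0.4,0,-4,0.3],
    [-21,-0.5,0,-5,0.3],
    [-25.5,-0.6,0,-6,0.3],
    [-30,-0.7,0,-7,0.3],
    [-34.5,-0.8,0,-8,0.3],
    [-39,-0.9,0,-9,0.3],
    [-43.5,-1,0,-10,0.3],
    [-48,-1.1,0,-11,0.3],
    [-51,-1.1,0,-11.7,0.3]
  ]
}}

```text
time: 31.15
eef_pos: [0.492, 0.1431, 0.1777]
tcp_rot: [0.768, -0.64, -0.0, 0.0]
contact_force: [0.6, 0.4, -0.8]
gripper_width: 0.0357
finger_force: 15.0
```

Request:
{"fn": "apply_moves", "kwargs": {
  "deltas": [
    [-0.6,0,0,0,0.3],
    [-0.6,0,0,0,0.3],
    [-0.6,0,0,0,0.3]
  ]
}}

```text
time: 31.45
eef_pos: [0.4909, 0.1458, 0.1777]
tcp_rot: [0.767, -0.641, -0.0, 0.001]
contact_force: [-1.2, 0.2, -0.8]
gripper_width: 0.0357
finger_force: 15.0
```

Request:
{"fn": "apply_moves", "kwargs": {
  "deltas": [
    [0,-0.2,2,0,0.3],
    [0,-0.2,5,0,0.3],
    [0,-0.2,8,0,0.3],
    [0,-0.2,10.5,0,0.3],
    [0,-0.2,12.2,0,0.3],
    [0,-0.2,13,0,0.3],
    [0,-0.2,13.3,0,0.3],
    [0,-0.2,13.4,0,0.3],
    [0,-0.2,13.4,0,0.3]
  ]
}}

```text
time: 32.35
eef_pos: [0.4939, 0.1469, 0.0449]
tcp_rot: [0.767, -0.641, 0.0, -0.001]
contact_force: [1.1, -0.5, -0.2]
gripper_width: 0.0352
finger_force: 15.0
```

```bash
python3 - <<'E'
from h import *
s,im=look("r1",[])
E
```

```text
t 32.35 tcp [0.4939 0.1469 0.0449] yaw -79.75 zaxis [ 0.001  0.001 -1.   ]
```

View pics/r1.png

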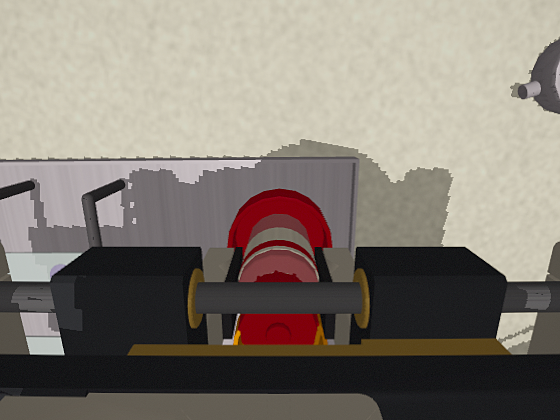

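The red bottle is centred in the red cup at about (279,240). I'll lower it to contact.

Request:
{"fn": "apply_moves", "kwargs": {
  "deltas": [
    [0,0,0.1,0,0.3],
    [0,0,0.2,0,0.3],
    [0,0,0.3,0,0.3],
    [0,0,0.35,0,0.3],
    [0,0,0.4,0,0.3],
    [0,0,0.4,0,0.3]
  ]
}}

```text
time: 33.0
eef_pos: [0.4933, 0.1468, 0.0402]
tcp_rot: [0.768, -0.641, 0.0, 0.0]
contact_force: [-1.4, -0.4, 3.5]
gripper_width: 0.0353
finger_force: 15.0
```

Request:
{"fn": "apply_moves", "kwargs": {
  "deltas": [
    [0,0,0,0,0.75],
    [0,0,0,0,0.75],
    [0,0,0,0,0.75],
    [0,0,0,0,0.75],
    [0,0,0,0,0.75],
    [0,0,-1.5,0,0.75],
    [0,0,-4,0,0.75],
    [0,0,-8,0,1],
    [0,0,-12,0,1],
    [0,0,-16,0,1],
    [0,0,-20,0,1],
    [0,0,-22,0,1]
  ]
}}

```text
time: 34.2
eef_pos: [0.4944, 0.1472, 0.2641]
tcp_rot: [0.768, -0.641, 0.001, -0.002]
contact_force: [0.0, -0.1, -0.3]
gripper_width: 0.0875
finger_force: 0.0
```

Request:
{"fn": "apply_moves", "kwargs": {
  "deltas": [
    [-5,0,0,0,1],
    [-10,0,0,0,1],
    [-14,0,0,0,1],
    [-14,0,0,0,1],
    [-14,0,0,0,1]
  ]
}}

```text
time: 34.7
eef_pos: [0.4679, 0.2853, 0.2596]
tcp_rot: [0.768, -0.64, -0.0, 0.0]
contact_force: [0.2, 0.0, 0.2]
gripper_width: 0.0874
finger_force: 0.0
```

```bash
python3 - <<'E'
from h import *
s,im=look("end",[(f"bottle_{n}_center",.053) for n in ["violet","white","amber","red"]])
im2=vision.grab_frame("scene")[:,:,::-1]
cv2.imwrite("pics/end2.png",cv2.resize(im2[120:300,90:500],None,fx=1.9,fy=1.9))
E
```

```text
t 34.7 tcp [0.4679 0.2853 0.2596] yaw -79.63 zaxis [-0.001 -0.001 -1.   ]
bottle_violet_center 0.81 [280. 235.] [0.4555 0.3463]
bottle_white_center 0.83 [280. 178.] [0.4673 0.2806]
bottle_white_center 0.56 [278. 237.] [0.4576 0.349 ]
bottle_amber_center 0.94 [281. 114.] [0.4787 0.2147]
bottle_amber_center 0.48 [282. 171.] [0.4665 0.2728]
bottle_red_center 0.68 [278.  43.] [0.4937 0.1491]
bottle_red_center 0.63 [279. 223.] [0.4591 0.3325]
```

View pics/end.png

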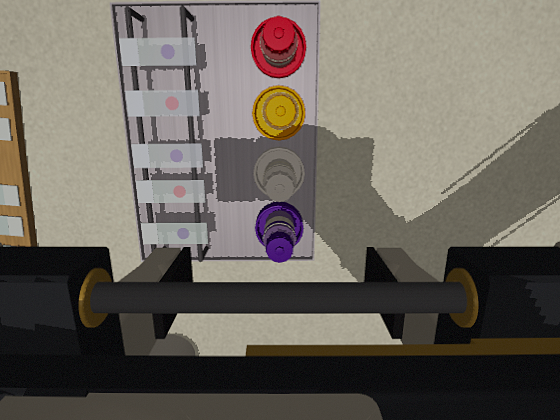

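View pics/end2.png

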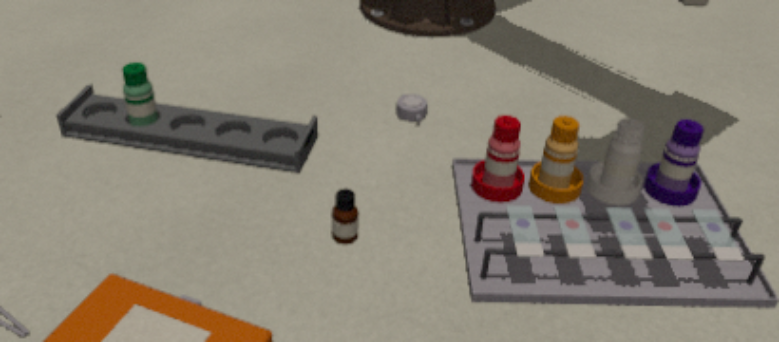

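Both views show the four bottles upright in their own cups: red (278,45), amber (279,112), white (279,175) and violet (279,230). Green is still in the rack, the oil bottle hasn't moved, and the gripper is clear of everything.

```bash
python3 -c "
from workcell import workorder
print(workorder.finish_job())"
```

```text
the job is handed in; nothing more can be done
None
```

The violet, amber, white and red bottles each stand upright in the cup of their own colour, the green and oil bottles were left where they were, and the job was handed in at about 35 s of the 96 s allowed.

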